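# Find the full sugar tin by hefting

## Robot

A 6-joint arm with a two-finger parallel gripper is mounted at the origin on a cart in front of the work surface, level with it; the furniture and walls round the work are solid. World frame = base frame: x ahead of the robot, y to its left, z up, the work surface at z = 0. Lengths are in mm, angles in rad, forces in N, time in s.
With the tool pointing down it reaches from about 350 to 975 mm from the base axis. Payload 7.1 kg.
Tool frame: the origin (TCP) lies on the front face of the gripper's body, between the roots of the fingers; the fingertips stand 80 mm ahead of it and the grasp point (between the pads) lies 61 mm ahead of it (env.tips_ahead is the distance from the TCP to the fingertips, in mm); z points along the fingers, y is the direction in which the jaws open and shut (so a half turn about z gives the same grasp; the last joint's range is limited). The gripper opens to 88 mm and grips with 3 to 60 N. Pads are 20 mm wide; open, the fingers measure 115 mm over their backs; the gripper's body (75 mm by 178 mm) begins 61 mm behind the grasp point.
Start: joints at [-1.244, 0.423, 1.63, -0, 1.089, -0.019], TCP at [211.86, -587.98, 302.675] pointing down, gripper open.
Joint ranges: [-3, 3], [-0.9, 2.11], [0.09, 2.58], [-1.31, 4.45], [0.11, 2.69], [-2.54, 2.54]. Speed limits (rad/s): [2.39, 2.39, 3.01, 3.14, 3.14, 3.14].

## Interface

Orientations are given as a unit quaternion [x, y, z, w].
In Python, from station import env, set_gripper, viewer, workorder gives the robot as it stands. Calls block until the motion is done:
- env.reach(position, orientation): joint-space move of the TCP to a pose.
- env.move_l(position, rot=None, rate=150, f_stop=None): straight line of the TCP; rot=None keeps the orientation; rate is the mean speed in mm/s. With f_stop (N) it stops when the force on the tool has changed by that much, and returns True; else False.
- env.move_joints(angles): joint-space move.
- set_gripper(opening): finger opening in mm; the grip force is fixed at half the most; returns when the fingers have stopped.
- env.hold(seconds).
- env.ik(position, orientation): joint angles nearest the present ones, or None.
- env.read_state(): the state.
- viewer.camera(name): name is "scene" or "top" or "wrist"; returns the picture (420x560x3 uint8, blue, green, red); there is no depth.
- viewer.camera_params(name): a dict with "fx", "fy", "cx", "cy" (pixels), "dist" ([k1, k2, p1, p2, k3] as OpenCV has them; the pictures are not rectified), "pose" (4x4, takes a point from camera to world coordinates); the wrist camera has in their place "tool_from_camera" (4x4, takes a point from camera to tool coordinates, whose origin is the TCP and whose axes are the flange's). Camera axes: x right, y up, looking along -z (the intrinsics and any distortion apply to the point x, -y, -z); pixel columns grow to the right and rows downward; lengths in mm; the calibration is good to about 2 mm. A picture is of the moment at which its call begins: read the wrist's pose just before it. camera_params takes no time and is no camera call.
A pose or a line that the arm cannot do raises env.IKError and nothing moves.
- workorder.sign_off(): hands the job in, once; it reports no verdict.
The state is a dict: "time_s": time; "qpos": joint angles; "dq": joint speeds; "tau": joint torques, N m; "tool_pos": TCP position; "orientation": TCP orientation; "force": force on the tool from outside, world axes, zero at the start; "wrist_torque": the same for the moment, N m; "width": finger opening in mm.
Only numpy, scipy, OpenCV 4.12 (cv2) and the standard library are available. Lean on these libraries where they do the work, as an engineer would, in place of code of your own. Each camera call takes 0.05 s, during which the arm holds its last target.

## Task

Three identical closed sugar tins have come back on the wooden serving board, and only one is still full. Work along the row from left to right as the robot sees it: lift each tin straight up by its lid knob, a few centimetres clear of the board, to feel its weight, and put it back upright where it stood. Then finish holding up the heaviest one, level and still, its underside clearly more than 15 cm above the counter (no need to put it back first if it is the last), with the other two standing in their places and nothing else on the counter disturbed.

Things in the scene. Friction and masses are not known exactly. Their poses are not given: they have to be found in the camera images.
- tin_1: one of three identical closed sugar tins: rounded-square purple body 84 x 84 mm with a flat wooden lid fixed shut (lid top 83 mm above the underside) and a round wooden knob of 20 mm diameter at the lid's centre, from 83 to 100 mm above the underside; grip it by the knob. Origin at the centre of the underside, z up; the knob is on the z axis. The tins differ in filling only: two weigh 0.22 to 0.34 kg, the other 0.5 to 0.7 kg, and neither name nor place tells which.
- tin_2: one of three identical closed sugar tins: rounded-square purple body 84 x 84 mm with a flat wooden lid fixed shut (lid top 83 mm above the underside) and a round wooden knob of 20 mm diameter at the lid's centre, from 83 to 100 mm above the underside; grip it by the knob. Origin at the centre of the underside, z up; the knob is on the z axis. The tins differ in filling only: two weigh 0.22 to 0.34 kg, the other 0.5 to 0.7 kg, and neither name nor place tells which.
- tin_3: one of three identical closed sugar tins: rounded-square purple body 84 x 84 mm with a flat wooden lid fixed shut (lid top 83 mm above the underside) and a round wooden knob of 20 mm diameter at the lid's centre, from 83 to 100 mm above the underside; grip it by the knob. Origin at the centre of the underside, z up; the knob is on the z axis. The tins differ in filling only: two weigh 0.22 to 0.34 kg, the other 0.5 to 0.7 kg, and neither name nor place tells which.
- board: wooden serving board fixed to the counter, 170 mm along its own x, 470 mm along its own y, its flat top 18 mm above the counter, with a dark steel bow handle across each end (at own y = +-222 mm, up to 50 mm above the counter); origin at the centre of its underside, on the counter. The tins stand on it in a row along its y axis, about 140 mm apart: left (own +y, the robot's left), middle (near y = 0), right (own -y).
- milk_jug: bystander: steel milk jug 125 x 84 x 112 mm; origin at the centre of its underside
- mug: bystander: red mug 87 x 118 x 97 mm; origin at the centre of its underside
- dosing_cup: bystander: small steel dosing cup 62 x 85 x 50 mm; origin at the centre of its underside
- paper_roll: bystander: standing white paper roll, 93 x 105 x 228 mm; origin at the centre of its underside
- marker: bystander: white and blue marker pen lying, 17 x 135 x 16 mm; origin at the centre of its underside
Mind the look-alikes: they are no part of the job. What is shaped like the tin_2 but orange is not meant. What is shaped like the tin_3 but green is not meant.

How it is judged (in metres and radians):
On the way, in this order (a step that is already met when the one before it is completed fails the run):
1. the left tin is lifted clear of the board (underside more than 40 mm above the counter) above its place (((height (world z) of tin_1 above 0.04 m and contact force between the fingers and tin_1 above 1 N and y of tin_1 in the frame of board above 0.07 m) or (height (world z) of tin_2 above 0.04 m and contact force between the fingers and tin_2 above 1 N and y of tin_2 in the frame of board above 0.07 m) or (height (world z) of tin_3 above 0.04 m and contact force between the fingers and tin_3 above 1 N and y of tin_3 in the frame of board above 0.07 m))), for 0.15 s.
2. then the middle tin is lifted likewise (((height (world z) of tin_1 above 0.04 m and contact force between the fingers and tin_1 above 1 N and y of tin_1 in the frame of board between -0.05 and 0.05 m) or (height (world z) of tin_2 above 0.04 m and contact force between the fingers and tin_2 above 1 N and y of tin_2 in the frame of board between -0.05 and 0.05 m) or (height (world z) of tin_3 above 0.04 m and contact force between the fingers and tin_3 above 1 N and y of tin_3 in the frame of board between -0.05 and 0.05 m))), for 0.15 s.
3. then the right tin is lifted likewise (((height (world z) of tin_1 above 0.04 m and contact force between the fingers and tin_1 above 1 N and y of tin_1 in the frame of board below -0.07 m) or (height (world z) of tin_2 above 0.04 m and contact force between the fingers and tin_2 above 1 N and y of tin_2 in the frame of board below -0.07 m) or (height (world z) of tin_3 above 0.04 m and contact force between the fingers and tin_3 above 1 N and y of tin_3 in the frame of board below -0.07 m))), for 0.15 s.
At the end, for the whole second after the job is handed in: The heaviest tin is held by the fingers alone, underside more than 15 cm above the counter, within 0.35 rad of upright, slower than 5 cm/s; the two lighter tins stand upright and still on the board, untouched, within 60 mm of where they started (height (world z) of tin_3 above 0.15 m and angle between tin_3's own z axis and vertical below 0.35 rad and contact force between the fingers and tin_3 above 1 N and linear speed of tin_3 below 0.05 m/s and contact force between tin_3 and board below 0.1 N and contact force between tin_3 and paper_roll below 0.1 N and contact force between each of tin_3, the fingers and tin_1 below 0.1 N and height (world z) of each of tin_1, tin_2 below 0.028 m and angle between each of tin_1, tin_2's own z axis and vertical below 0.08 rad and linear speed of each of tin_1, tin_2 below 0.03 m/s and distance of each of tin_1, tin_2 from where it was at the start of the episode below 0.06 m and contact force between each of tin_3, the fingers and tin_2 below 0.1 N); the arm keeps its last pose, push and grip.
It fails at once if a tin is tipped by more than 0.6 rad (angle between any of tin_1, tin_2, tin_3's own z axis and vertical above 0.6 rad).
It fails at once if a bystander is moved by more than 30 mm (distance of any of milk_jug, mug, dosing_cup, paper_roll, marker from where it was at the start of the episode above 0.03 m).
It also fails if it takes over 64 s, if anything falls off the work surface, if the arm or the gripper's body presses on something with over 40 N, if the wrist force passes 120 N, or if a joint passes its speed limit or range.

## Working session

There is one attempt and no reset: what is moved stays moved. The work goes in short steps, each a Python script; the robot and the scene stay as the last script left them, time stands still between calls to the robot, and variables do not carry over. Pictures are saved under pics/ and viewed, and the job is handed in when it is done.

```bash
ls; mkdir -p pics; python3 - <<'E'
from station import env,set_gripper,viewer,workorder
import cv2
for n in ("scene","top","wrist"):
    cv2.imwrite(f"pics/{n}0.png",viewer.camera(n)); p=viewer.camera_params(n); print(n,p)
print(env.read_state(), env.tips_ahead)
E
```

```text
pics
scene {'fx': 451.58765660844415, 'fy': 451.58765660844415, 'cx': 274.36920191699824, 'cy': 207.20249872811547, 'dist': array([-0.1531669,  0.       ,  0.       ,  0.       ,  0.       ]), 'pose': array([[ 7.96809831e-01,  2.91112156e-01, -5.29478806e-01,
        -1.59747686e+02],
       [-6.04227528e-01,  3.86482546e-01, -6.96807244e-01,
        -9.39791688e+02],
       [ 1.78525815e-03,  8.75148533e-01,  4.83851071e-01,
         6.65243944e+02],
       [ 0.00000000e+00,  0.00000000e+00,  0.00000000e+00,
         1.00000000e+00]])}
top {'fx': 448.8499766762164, 'fy': 448.8499766762164, 'cx': 276.59637805697713, 'cy': 204.42320201857552, 'dist': array([0.01100033, 0.        , 0.        , 0.        , 0.        ]), 'pose': array([[-3.08479286e-01,  8.76928516e-01, -3.68560589e-01,
        -1.31461039e+02],
       [-9.51187623e-01, -2.80667661e-01,  1.28326809e-01,
         1.49545322e+02],
       [ 9.09039971e-03,  3.90156433e-01,  9.20703711e-01,
         1.62117953e+03],
       [ 0.00000000e+00,  0.00000000e+00,  0.00000000e+00,
         1.00000000e+00]])}
wrist {'fx': 289.199789
[... 532 characters left out ...]
{'time_s': 0.15, 'qpos': array([-1.24401748e+00,  4.23656748e-01,  1.63052869e+00,  7.10303067e-06,
        1.08860164e+00, -1.90058068e-02]), 'dq': array([-5.82876921e-05, -2.99416915e-03, -4.18530341e-03, -1.00144090e-03,
       -2.83197348e-04, -2.97610077e-03]), 'tau': array([ 2.23410898e-04, -5.44987071e+01, -2.73919308e+01,  6.44319761e-02,
        2.03754078e-02, -7.29184444e-05]), 'tool_pos': array([ 211.74397136, -587.66609424,  302.07995794]), 'orientation': array([ 9.85091422e-01,  1.72030617e-01, -8.84319704e-05, -5.90635524e-04]), 'force': array([0.55975642, 0.44812693, 0.49841706]), 'wrist_torque': array([-0.00384729,  0.02594135,  0.00178775]), 'width': 87.94010208435304} 80.0
```

View pics/scene0.png

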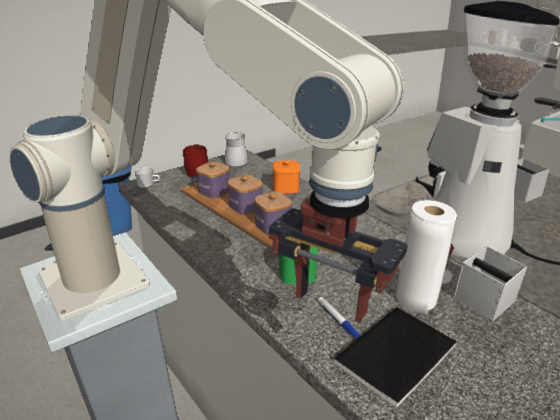

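View pics/top0.png

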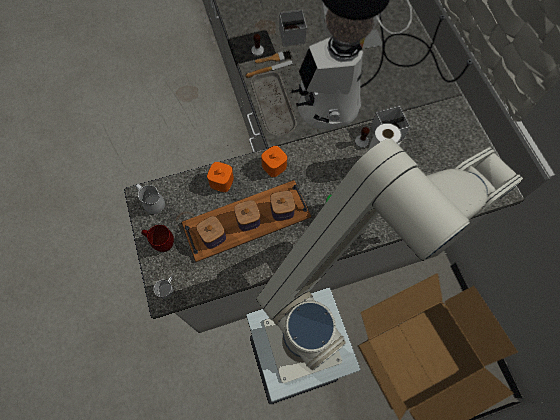

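```bash
python3 - <<'E'
import cv2
i=cv2.imread('pics/top0.png'); cv2.imwrite('pics/top0c.png',cv2.resize(i[90:330,120:440],(800,600),interpolation=cv2.INTER_CUBIC))
E
```

```text
(no output)
```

View pics/top0c.png

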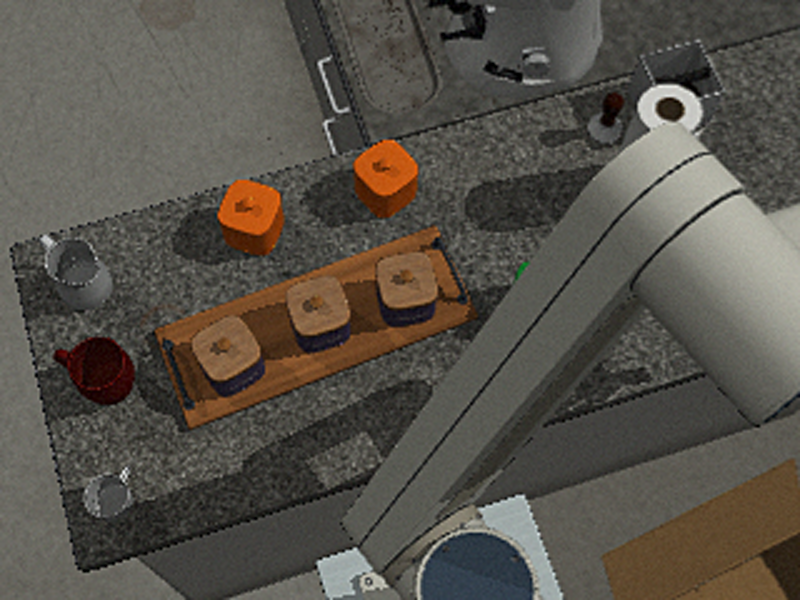

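The candidates, in full-picture top-view pixels:
- **Purple tins on the board:** (209,228), (247,211) and (283,200). These are the ones I want.
- **Orange look-alikes behind the board:** (220,177) and (274,161). Rejected by colour.
- **Green look-alike:** (325,197), mostly hidden by the arm. Also rejected.

In the crop, all three chosen tins have wooden lids on purple bodies and stand between the bow handles.

```bash
cat > h.py <<'E'
import numpy as np, cv2
from station import env,set_gripper,viewer,workorder
from scipy.spatial.transform import Rotation as R
def ray(p,uv,T):
    K=np.array([[p['fx'],0,p['cx']],[0,p['fy'],p['cy']],[0,0,1.]])
    q=cv2.undistortPoints(np.array([[uv]],float),K,p['dist'])[0,0]
    return T[:3,3],T[:3,:3]@np.array([q[0],-q[1],-1])
def onz(p,uv,z,T=None):
    o,d=ray(p,uv,p['pose'] if T is None else T); return o+d*(z-o[2])/d[2]
def toolT(s):
    T=np.eye(4);T[:3,:3]=R.from_quat(s['orientation']).as_matrix();T[:3,3]=s['tool_pos'];return T
def down(a): # jaw (tool y) along world direction angle a, z down
    y=np.array([np.cos(a),np.sin(a),0]);z=np.array([0,0,-1.]);return R.from_matrix(np.c_[np.cross(y,z),y,z]).as_quat()
E
python3 - <<'E'
from h import *
p=viewer.camera_params('top')
f=lambda u,v:(120+u/2.5,90+v/2.5)
for n,uv,z in [('knobL',(222,344),118),('knobM',(317,301),118),('knobR',(407,274),118),('lidL',(228,348),101),('lidM',(319,306),101),('lidR',(407,278),101),
 ('bNL',(190,428),18),('bFL',(155,330),18),('bFR',(437,229),18),('bNR',(474,312),18),('mug',(100,365),97),('jug',(75,262),112),('orL',(250,208),100),('orR',(385,166),100)]:
    print(n,onz(p,f(*uv),z).round(0))
E
```

```text
knobL [459. 197. 118.]
knobM [481.  50. 118.]
knobR [482. -87. 118.]
lidL [457. 191. 101.]
lidM [479.  48. 101.]
lidR [482. -88. 101.]
bNL [385. 278.  18.]
bFL [551. 291.  18.]
bFR [ 582. -173.   18.]
bNR [ 430. -181.   18.]
mug [489. 371.  97.]
jug [651. 370. 112.]
orL [665. 102. 100.]
orR [ 672. -115.  100.]
```

```bash
python3 - <<'E'
from h import *
s=env.read_state()
env.move_l([211,-560,400])
print(env.read_state()['time_s'])
for a in (np.pi/2,-np.pi/2,0,np.pi):
  for P in ([455,190,360],[480,49,183],[482,-88,183]):
    q=env.ik(P,down(a)); print(a,None if q is None else q.round(2))
E
```

```text
0.975
1.5707963267948966 [ 0.37  0.16  1.86 -0.    1.13 -1.2 ]
1.5707963267948966 [ 0.08  0.41  2.02 -0.    0.72 -1.49]
1.5707963267948966 [-0.2   0.42  2.   -0.    0.72 -1.78]
-1.5707963267948966 [ 0.37  0.16  1.86 -0.    1.13  1.94]
-1.5707963267948966 [ 0.08  0.41  2.02 -0.    0.72  1.65]
-1.5707963267948966 [-0.2   0.42  2.   -0.    0.72  1.37]
0 [ 0.37  0.16  1.86 -0.    1.13  0.37]
0 [ 0.08  0.41  2.02 -0.    0.72  0.08]
0 [-0.2   0.42  2.   -0.    0.72 -0.2 ]
3.141592653589793 None
3.141592653589793 None
3.141592653589793 None
```

```bash
python3 - <<'E'
from h import *
env.reach([479,20,400],down(0))
set_gripper(50)
s=env.read_state(); im=viewer.camera('wrist'); cv2.imwrite('pics/w1.png',im)
np.save('w1T.npy',toolT(s)); print(s['time_s'],s['tool_pos'],s['orientation'],s['width'])
cv2.imwrite('pics/t1.png',viewer.camera('top'))
E
```

```text
4.0083 [479.00122679  20.04129787 400.00750688] [ 7.07087056e-01  7.07126505e-01  1.08981699e-05 -4.17875326e-06] 50.04664168613391
```

View pics/w1.png

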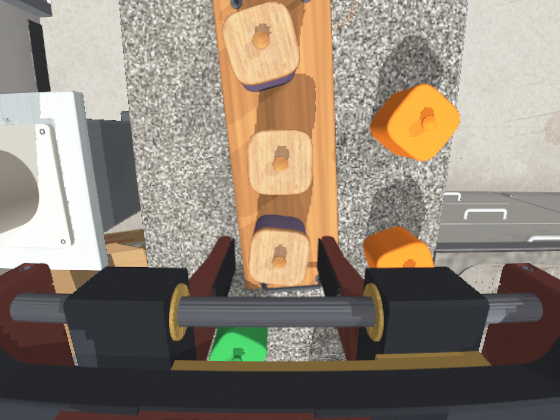

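The wrist view shows the three purple tins with knob tops at about (261,38), (281,161) and (279,260). The two orange tins are to the right and the green one is at (238,350). I'll enlarge this to read the knobs more closely.

```bash
python3 - <<'E'
import cv2
i=cv2.imread('pics/w1.png'); cv2.imwrite('pics/w1c.png',cv2.resize(i[0:300,200:360],(320*1,600),interpolation=cv2.INTER_CUBIC))
a=[cv2.resize(i[y-25:y+25,x-25:x+25],(260,260),interpolation=cv2.INTER_CUBIC) for x,y in((261,40),(281,160),(279,260))]
cv2.imwrite('pics/w1k.png',cv2.hconcat(a))
E
```

```text
(no output)
```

View pics/w1k.png

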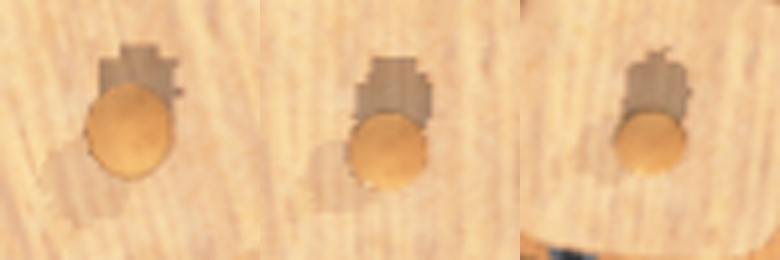

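```bash
python3 - <<'E'
from h import *
p=viewer.camera_params('wrist');T=np.load('w1T.npy')@p['tool_from_camera']
for n,uv in dict(L=(261.1,40.2),M=(280.5,164),R=(279,262.3)).items(): print(n,onz(p,uv,112,T).round(1))
for uv in ((217,0),(239,290),(335,200)): print(onz(p,uv,18,T).round())
i=cv2.imread('pics/t1.png'); cv2.imwrite('pics/t1c.png',cv2.resize(i[90:330,120:440],(800,600)))
E
```

```text
L [460.7 195.2 112. ]
M [483.9  51.3 112. ]
R [482.5 -85.2 112. ]
[394. 276.  18.]
[ 411. -185.   18.]
[576. -18.  18.]
```

Top and wrist measurements agree to about 3 mm, and the spacing is about 140 mm as stated. I'll start with the left tin.

```bash
cat >> h.py <<'E'
def grab(x,y,tag):
    env.reach([x,y,260],down(0)); env.hold(0.3)
    f0=np.mean([(env.hold(0.05),env.read_state()['force'])[1] for _ in range(4)],axis=0)
    hit=env.move_l([x,y,184],rate=80,f_stop=10); print('descend hit',hit,env.read_state()['tool_pos'].round(1))
    if hit: raise SystemExit('contact')
    set_gripper(0); s=env.read_state(); print('width',round(s['width'],1),'t',round(s['time_s'],2))
    if not 15<s['width']<24: raise SystemExit('bad grip')
    env.move_l([x,y,234],rate=60); env.hold(0.5)
    f1=np.mean([(env.hold(0.05),env.read_state()['force'])[1] for _ in range(4)],axis=0)
    print(tag,'dF',(f1-f0).round(2),'mass',round(-(f1-f0)[2]/9.81,3),'width',round(env.read_state()['width'],1))
    cv2.imwrite(f'pics/{tag}_s.png',viewer.camera('scene'))
    print('t',env.read_state()['time_s'])
def put(x,y):
    env.move_l([x,y,190],rate=80)
    hit=env.move_l([x,y,183],rate=15,f_stop=2); s=env.read_state(); print('put hit',hit,s['tool_pos'].round(1),s['force'].round(1))
    set_gripper(50); env.move_l([x,y,260],rate=120); print('t',env.read_state()['time_s'])
E
python3 - <<'E'
from h import *
grab(460,196,'L')
E
```

```text
descend hit False [460.3 196.1 184.4]
width 17.3 t 7.24
L dF [-0.88 -0.42 -3.07] mass 0.313 width 17.2
t 8.975
```

View pics/L_s.png

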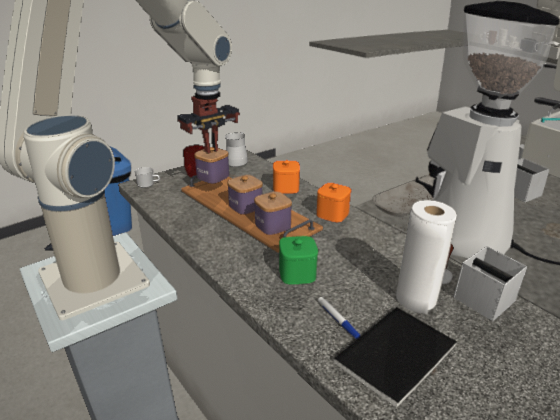

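The left tin is hanging upright at about (211,163), clear of the board, and reads about 0.31 kg, so it is a light one. I'll put it back and lift the middle tin.

```bash
python3 - <<'E'
from h import *
put(460,196)
grab(482.5,51,'M')
E
```

```text
put hit True [460.5 196.1 184. ] [2.3 0.3 2.8]
t 11.5917
descend hit False [482.8  51.  184.4]
width 17.1 t 14.47
M dF [ 0.48  0.19 -5.49] mass 0.559 width 17.2
t 16.2
```

View pics/M_s.png

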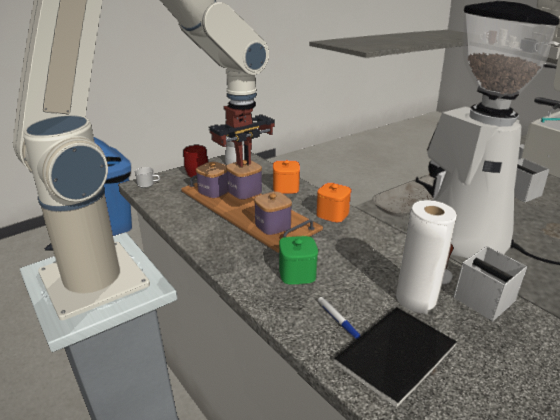

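The middle tin is lifted level at about (243,178) and reads 0.56 kg, so it is the heavy one. The left tin is back upright at (210,180). The right tin is next, and I'll put it back afterwards.

```bash
python3 - <<'E'
from h import *
put(482.5,51)
grab(482,-86,'R')
E
```

```text
put hit True [483.  51. 184.] [ 2.  -1.   1.8]
t 18.8167
descend hit False [482.3 -86.1 184.4]
width 17.2 t 21.66
R dF [ 0.    0.61 -2.25] mass 0.229 width 16.7
t 23.3917
```

View pics/R_s.png

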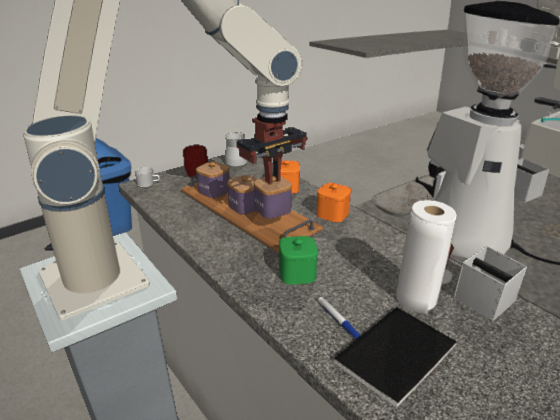

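The right tin is light at 0.23 kg. I'll put it back and check the row before the last grasp.

```bash
python3 - <<'E'
from h import *
put(482,-86)
env.reach([479,20,400],down(0))
s=env.read_state(); cv2.imwrite('pics/w2.png',viewer.camera('wrist')); np.save('w2T.npy',toolT(s)); print(s['time_s'])
i=cv2.imread('pics/w2.png')
a=[cv2.resize(i[y-35:y+35,x-35:x+35],(260,260),interpolation=cv2.INTER_CUBIC) for x,y in((261,40),(281,160),(279,260))]
cv2.imwrite('pics/w2k.png',cv2.hconcat(a))
E
```

```text
put hit True [482.5 -86.1 184. ] [ 3.4 -0.7  3.6]
t 26.0083
26.7417
```

View pics/w2k.png

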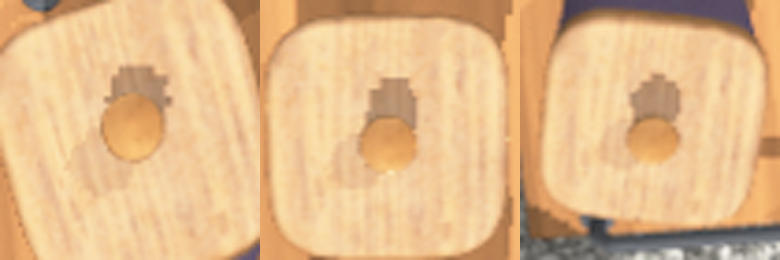

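View pics/w2.png

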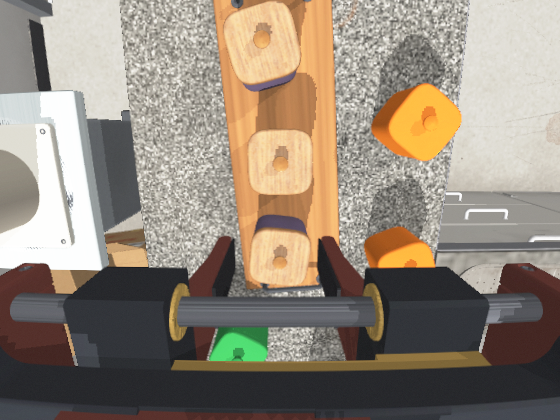

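All three tins stand upright where they were, with knobs at about (262,39), (281,162) and (279,261), within 1 px of before. Next I grasp the middle tin and hold it high.

```bash
python3 - <<'E'
from h import *
grab(482.5,51,'M2')
env.move_l([482.5,51,400],rate=90); env.hold(1.0)
s=env.read_state(); print(s['time_s'],s['tool_pos'].round(1),s['force'].round(2),s['width'],abs(s['dq']).max())
cv2.imwrite('pics/fin_s.png',viewer.camera('scene')); cv2.imwrite('pics/fin_t.png',viewer.camera('top'))
E
```

```text
descend hit False [482.8  51.  184.4]
width 16.8 t 29.65
M2 dF [ 0.51 -0.02 -6.38] mass 0.65 width 16.8
t 31.3833
34.375 [482.5  51.  400. ] [-0.05 -0.51 -5.03] 16.82264590437497 0.0014169292510412105
```

View pics/fin_s.png

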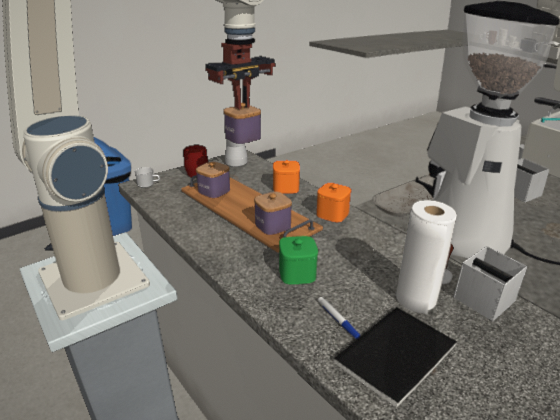

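The tin hangs level at about (242,125) with its underside about 235 mm up. The other two stand at (212,180) and (272,213), and the bystanders are where they were.

```bash
python3 - <<'E'
from h import *
print(workorder.sign_off())
E
```

```text
the job is handed in; nothing more can be done
None
```

I weighed the three tins from left to right by their knobs and put each one back. They read about 0.31, 0.56 and 0.23 kg, so the middle tin is the full one. I lifted it again and handed the job in while holding it up, at about 35 s of the 64 s allowed.

- **Final hold:** the tool was at 400 mm, which puts the tin's underside about 235 mm above the counter. The grip was steady at 16.8 mm, the joints were still, and the tin looks level in the last picture.
- **Other tins and bystanders:** in the wrist picture before the last grasp, all three tins were within about 1 px of where they started. The last scene picture shows the left and right tins upright on the board and no visible movement of the bystanders.
- **Readings that disagreed:** the full tin read 0.56 kg the first time and 0.65 kg the second, a force-sensor spread of about 0.1 kg. It is still clearly the heaviest. The grip width on the knob was about 17 mm rather than the stated 20 mm, but the grip did not slip.

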